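# Shoot the bolt of the small locker while holding its safety catch down

### The arm

A 6-joint arm with a two-finger parallel gripper is mounted at the origin on a cart in front of the work surface, level with it; the furniture and walls round the work are solid. World frame = base frame: x ahead of the robot, y to its left, z up, the work surface at z = 0. Lengths are in mm, angles in degrees, forces in N, time in s.
With the tool pointing down it reaches from about 350 to 975 mm from the base axis. Payload 4.9 kg.
Tool frame: the origin (TCP) lies at the very end of the fingers, on their centre line; the grasp point (between the pads) lies 19 mm behind it; z points along the fingers, y is the line along which they close (so a half turn about z gives the same grasp; the last joint's range is limited). The gripper opens to 85 mm and grips with 20 to 120 N. Pads are 22 mm wide; open, the fingers measure 114 mm over their backs; the gripper's body (76 mm by 85 mm) begins 54 mm behind the grasp point. The pads swing forward as they close: fully open they stand 13 mm farther back than shut.
Start: joints at [66.406, 3.019, 92.412, -0, 84.569, -6.818], TCP at [180.386, 598.383, 197.604] pointing down, gripper open.
Joint ranges: [-172.51, 172.51], [-57.92, 126.97], [3.15, 148.05], [-58.71, 238.71], [5.1, 150.11], [-179.66, 179.66]. Speed limits (degrees/s): [147.25, 147.25, 180, 180, 180, 180].

### API

Orientations are given as a 3x3 rotation matrix whose columns are the frame's x, y, z axes.
In Python, from bench import robot gives the robot as it stands.
- The arm moves only by the tool jog_arm, never from a script. Its argument "deltas" is a list that holds one entry, the list of rows, each a list of 6 numbers: the shift along the tool's x, y, z in units of 30 mm (1.0 is 30 mm), then the turn, a rotation vector about the tool's x, y, z in degrees. A call has 1 to 8 rows; each row shifts and turns the commanded pose from where the row before left it, along the tool's axes as they then stand; what a row does not reach is not made up. A row lasts 1/10 s, in which the tool goes at most 50 mm and 8.59 degrees, less where a joint would pass 70% of its speed; a pose out of reach is approached as far as the arm can. A call is refused whole if a number of a shift passes 1 or a number of a turn 8.59, either way. A call with a gripper value outside its range is refused whole. "grip" is the finger opening in mm, from 0 to 85.4, set as the call begins (left out, the last holds). The fingers move at their own pace and stop on an object; "squeeze" is the grip in N (left out, the last holds). Time passes only in rows, so rows that do not move let the fingers close. It gives the time, the measured TCP pose, the force, the opening and the grip force at its end, in the units of the state.
- robot.read_state(): the state, without advancing time (a new reading comes with each control period).
- robot.snapshot(name): name is "scene" or "top" or "wrist"; returns the picture (400x640x3 uint8, red, green, blue); there is no depth.
- robot.camera_model(name): a dict with "fx", "fy", "cx", "cy" (pixels), "rvec" (rotation vector, rad) and "tvec" (3), from world to camera coordinates, as OpenCV has them. Camera axes: x right, y down, z forward; pixel columns grow to the right and rows downward; lengths in mm; the calibration is good to about 2 mm. The wrist camera is an equidistant fisheye: a pixel r from the principal point sees the ray r / f radians off the axis. A picture is of the moment at which its call begins: read the wrist's pose just before it. camera_model takes no time and is no camera call; for the wrist camera it gives the pose at the moment of the call.
- robot.close_job(): hands the job in; it is judged then, once.
The state is a dict: "time": time; "qpos": joint angles; "joint_velocities": joint speeds; "joint_torque": joint torques, N m; "ee_pos": TCP position; "tcp_rot": TCP orientation; "wrist_force": force on the tool from outside, world axes, zero at the start; "torque": the same for the moment, N m; "opening": finger opening in mm; "grasp_force": force on a finger pad.
Only numpy, scipy, OpenCV 4.12 (cv2) and the standard library are available. Lean on these libraries where they do the work, as an engineer would, in place of code of your own. Each camera call takes 0.05 s, during which the arm holds its last target. There are 200 camera calls.

### The job

The small grey steel locker on the bench is still unbolted: lock it. With one fingertip press the long sprung catch plate on its lid down and keep it down while the other fingertip pushes the bolt by its upright paddle fully home into the keeper at the far end, then let the catch spring all the way back up so that it locks the bolt there. Do not grasp or lift anything, and do not shift the locker or the things standing round it.

Things in the scene. Friction and masses are not known exactly. Their poses are not given: they have to be found in the camera images.
- locker: Flat grey steel box 256 x 206 x 80 mm, about 6 kg, loose on rubber feet. Origin: centre of its underside, z up, +x the way the bolt is pushed home (roughly away from the robot), +y left of that. On its lid lies a steel lock: the bolt along x at y = -31 mm, the catch plate at y = +31 mm. Between plate and paddle nothing is higher than 109 mm above the underside.
- bolt_paddle (a point): Middle of the top edge of the bolt's upright steel paddle, 137 mm above the locker's underside; 10 mm thick along locker x, 26 mm wide along y. The round bolt below it tops out at 103 mm, its two guides at 108 mm. Drawn back (joint 0) the paddle is at locker x = -75 mm. Push its near (-x) face with a fingertip 109 to 130 mm above the underside.
- keeper (a point): Mouth of the keeper, a steel bridge 28 mm wide and 30 mm high on the far end of the lid, into which the end of the bolt goes. Fixed to the locker, at x = +66, y = -31 mm there.
- bolt (a joint): Bolt travel in m along locker +x: 0 drawn back (it starts within 4 mm of that), 0.052 the stop, fully home. Slides with about 2 N and stays where it is left. It has lugs 16 mm apart; whenever the catch is up, its tooth between them stops the bolt both ways, however hard it is pushed.
- catch_top (a point): Centre of the upper face of the catch plate, a flat level steel thumb plate beside the bolt, 140 mm long (locker x), 36 mm wide (y), its top 124 mm above the locker's underside when up, centre at locker x = -60, y = +31 mm. It stays level as it sinks, may be pressed anywhere, and a fingertip can slide along it. Its centre line and the paddle's are 62 mm apart.
- catch (a joint): How far the catch plate is pressed down, in m: 0 up, 0.012 stop. The spring takes about 5 N to begin and 9 N at the bottom. Its tooth is clear of the bolt's lugs from 0.005 on; 0.008 is a safe depth. Let go with the bolt home it springs back to 0 and locks the bolt; let go between the notches it stays at about 0.005.
- tape_measure: Bystander: steel tape measure, 78 x 38 x 67 mm, standing on the bench left of the locker. Origin: centre of its underside.
- glue_stick: Bystander: glue stick, 27 mm across, 96 mm tall, upright on the bench right of the locker. Origin: centre of its underside.
- fuse_box: Bystander: small cardboard box, 100 x 62 x 85 mm, on the bench behind the locker. Origin: centre of its underside.

How it is judged:
By the outcome, as a careful person would: the job done as asked, in the order asked, and still so for the second after the job is handed in, with the robot touching nothing.
It also fails if it takes over 32 s, if anything falls off the work surface, if the arm or the gripper's body presses on something with over 40 N, if the wrist force passes 120 N, or if a joint passes its speed limit or range.

## Working session

There is one attempt and no reset: what is moved stays moved. The work goes in short steps, Python scripts to look and compute and a tool call to move; the robot and the scene stay as the last step left them, time stands still between calls to the robot, and variables do not carry over. Pictures are saved under pics/ and viewed, at most 10 in all, crops included, and the job is handed in when it is done.

Besides the shell and the picture viewer there is one more tool, called after ">>>" in YAML: its name, and indented under it one key for each argument. jog_arm: Moves the arm, as the interface text tells. Its arguments: {"type":"object","properties":{"deltas":{"type":"array"},"grip":{"type":"number"},"squeeze":{"type":"number"}},"required":["deltas"]}

```bash
mkdir -p pics; ls
python3 - <<'E'
from bench import robot
import cv2
for n in ("scene","top"):
    im=robot.snapshot(n); cv2.imwrite(f"pics/{n}0.png",im[:,:,::-1]); print(n,robot.camera_model(n))
s=robot.read_state(); print(s["time"],s["ee_pos"],s["tcp_rot"],s["opening"])
E
```

```text
pics
scene {'fx': 441.49039084952295, 'fy': 441.49039084952295, 'cx': 320.05253459000596, 'cy': 193.25140532475075, 'rvec': array([ 2.22983843, -1.13594899,  0.40088928]), 'tvec': array([-305.34631063,  496.50528375,  783.64703026])}
top {'fx': 412.66391140436303, 'fy': 412.66391140436303, 'cx': 322.19709881384193, 'cy': 195.06991594493363, 'rvec': array([ 2.14237137, -2.18040807,  0.08587721]), 'tvec': array([112.52017268, 623.47388395, 896.68544864])}
0.1 [180.15170777 597.79416256 196.46334127] [[-9.57435133e-01  2.88647487e-01 -7.70425686e-04]
 [ 2.88648428e-01  9.57433510e-01 -1.77713831e-03]
 [ 2.24664860e-04 -1.92387682e-03 -9.99998124e-01]] 85.63173891533984
```

View pics/scene0.png

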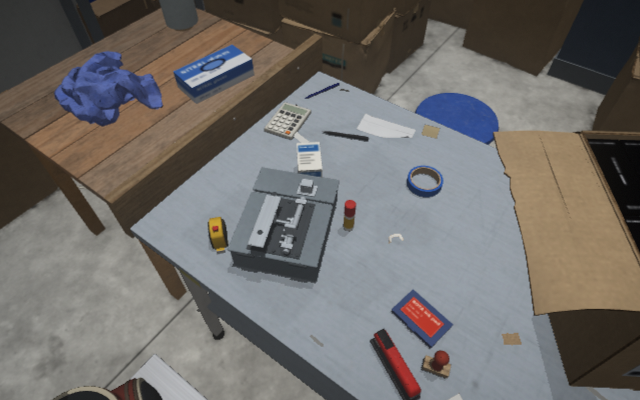

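View pics/top0.png

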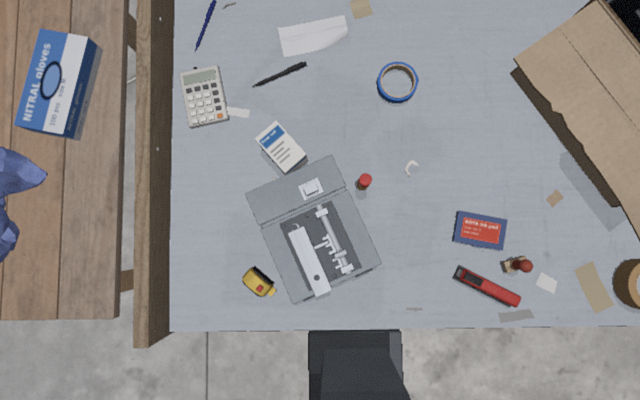

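The top view shows the locker centred near (313,230), with the catch plate around (308,258) and the bolt around (333,240). The keeper is at (312,188), tape measure at (258,282), glue stick at (364,181) and fuse box at (281,147). Next I'll enlarge the lock in both views.

```bash
cat > h.py <<'E'
import numpy as np, cv2
from bench import robot
def cam(n):
    m=robot.camera_model(n); K=np.array([[m['fx'],0,m['cx']],[0,m['fy'],m['cy']],[0,0,1]])
    return K,np.array(m['rvec'],float),np.array(m['tvec'],float)
def proj(n,P):
    K,r,t=cam(n); return cv2.projectPoints(np.array(P,float).reshape(-1,3),r,t,K,None)[0].reshape(-1,2)
def ray(n,px,z):
    K,r,t=cam(n); R=cv2.Rodrigues(r)[0]; c=-R.T@t
    d=R.T@np.linalg.inv(K)@np.array([px[0],px[1],1.]); return c+d*(z-c[2])/d[2]
E
python3 - <<'E'
import cv2,numpy as np
a=cv2.imread("pics/top0.png")[150:310,240:390]; b=cv2.imread("pics/scene0.png")[160:280,225:345]
a=cv2.resize(a,None,fx=3.6,fy=3.6,interpolation=cv2.INTER_CUBIC); cv2.imwrite("pics/topc.png",a)
b=cv2.resize(b,None,fx=4.5,fy=4.5,interpolation=cv2.INTER_CUBIC); cv2.imwrite("pics/scenec.png",b)
from h import *
print(proj("top",[[0,0,0],[180,598,197]]),proj("scene",[[180,598,197]]))
E
```

```text
[[373.98004527 481.99904143]
 [ 43.75790598 441.7180003 ]] [[  0.97644897 187.09880429]]
```

View pics/topc.png

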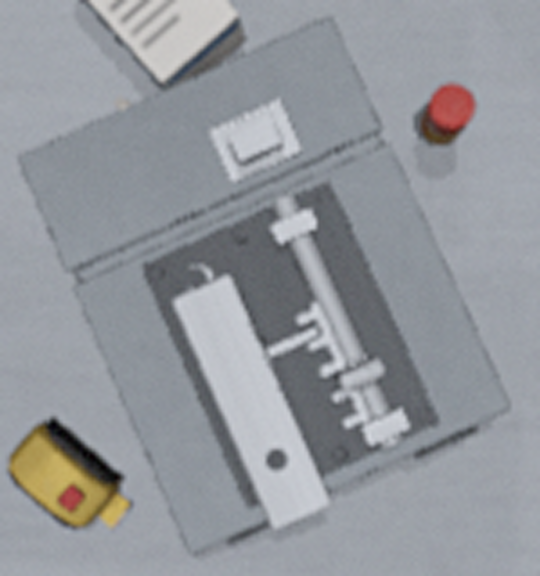

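View pics/scenec.png

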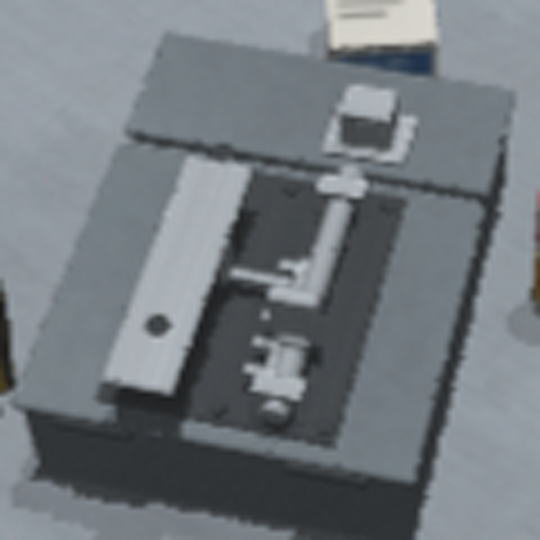

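The enlarged top view shows plate corners at crop (175,298), (232,277), (328,503) and (275,530). The paddle top is at about (361,370). The oblique view agrees: the plate is left of the bolt, and the paddle is near the near guide. Now I'll cast rays.

Run:
```python
from h import *
f=lambda p:(p[0]/3.6+240-.36,p[1]/3.6+150-.36)
g=lambda p:(p[0]/4.5+225-.39,p[1]/4.5+160-.39)
L=dict(plate=([(10,49),(10,13),(-130,13),(-130,49)],124,[(175,298),(232,277),(328,503),(275,530)],[(185,157),(250,165),(173,398),(103,384)]),
 lid=([(128,103),(128,-103),(-128,-103),(-128,103)],80,[(20,155),(330,18),(510,408),(195,553)],[(165,33),(515,92),(412,482),(18,402)]))
for k,(loc,z,pt,ps) in L.items():
  for nm,pp,fn in(("top",pt,f),("scene",ps,g)):
    W=np.array([ray(nm,fn(p),z)[:2] for p in pp]); l=np.array(loc,float)
    lc=l-l.mean(0); wc=W-W.mean(0)
    th=np.arctan2((lc[:,0]*wc[:,1]-lc[:,1]*wc[:,0]).sum(),(lc*wc).sum())
    R=np.array([[np.cos(th),-np.sin(th)],[np.sin(th),np.cos(th)]]); o=W.mean(0)-R@l.mean(0)
    print(k,nm,"origin",o.round(1),"yaw",np.degrees(th).round(2),"res",(W-(l@R.T+o)).round(1).tolist())
    if k=="lid": print(" paddle local", (R.T@(ray(nm,fn((361,370) if nm=="top" else (295,296)),137)[:2]-o)).round(1))
```

```text
plate top origin [551.7 121.5] yaw 22.6 res [[-0.1, -1.2], [-2.8, 0.0], [1.6, 2.5], [1.3, -1.3]]
plate scene origin [549.1 121.9] yaw 24.65 res [[0.6, -0.8], [1.1, 1.5], [-1.6, 0.1], [-0.1, -0.8]]
lid top origin [551.8 122. ] yaw 23.39 res [[0.4, -1.8], [-2.5, 1.3], [0.2, 2.7], [1.9, -2.2]]
 paddle local [-68.6 -30.6]
lid scene origin [550.5 120.5] yaw 23.5 res [[-0.9, -0.7], [-2.1, 0.4], [-0.4, 2.3], [3.4, -2.1]]
 paddle local [-72.3 -31. ]
```

>>> jog_arm:
  deltas:
    - [[0, 0, 0, 0, 0, -8.06], [0, 0, 0, 0, 0, -8.06], [0, 0, 0, 0, 0, -8.06], [0, 0, 0, 0, 0, -8.06], [0, 0, 0, 0, 0, -8.06], [-0.067, -0.97, 0, 0, 0, 0], [-0.067, -0.97, 0, 0, 0, 0], [-0.067, -0.97, 0, 0, 0, 0]]
  grip: 50
  squeeze: 40

```text
time: 0.9
ee_pos: [220.8, 519.6, 196.8]
tcp_rot: [[-0.917, -0.4, -0.001], [-0.4, 0.917, -0.001], [0.001, -0.001, -1.0]]
wrist_force: [0.4, 0.0, 0.4]
opening: 50.0
grasp_force: 0.0
```

>>> jog_arm:
  deltas:
    - [[-0.067, -0.97, 0, 0, 0, 0], [-0.067, -0.97, 0, 0, 0, 0], [-0.067, -0.97, 0, 0, 0, 0], [-0.067, -0.97, 0, 0, 0, 0], [-0.067, -0.97, 0, 0, 0, 0], [-0.067, -0.97, 0, 0, 0, 0], [-0.067, -0.97, 0, 0, 0, 0], [-0.067, -0.97, 0, 0, 0, 0]]

```text
time: 1.7
ee_pos: [328.5, 312.4, 197.1]
tcp_rot: [[-0.917, -0.399, -0.001], [-0.399, 0.917, -0.0], [0.001, -0.0, -1.0]]
wrist_force: [1.0, 0.5, -0.4]
opening: 50.1
grasp_force: 0.0
```

>>> jog_arm:
  deltas:
    - [[-0.067, -0.97, 0, 0, 0, 0], [-0.067, -0.97, 0, 0, 0, 0], [-0.067, -0.97, 0, 0, 0, 0], [-0.067, -0.97, 0, 0, 0, 0], [-0.067, -0.97, 0, 0, 0, 0], [-0.067, -0.97, 0, 0, 0, 0], [-0.067, -0.97, 0, 0, 0, 0], [0, 0, 0, 0, 0, 0]]

```text
time: 2.5
ee_pos: [423.3, 130.2, 197.2]
tcp_rot: [[-0.919, -0.395, -0.001], [-0.395, 0.919, -0.001], [0.001, -0.001, -1.0]]
wrist_force: [-1.0, 0.4, 0.7]
opening: 50.3
grasp_force: 0.0
```

>>> jog_arm:
  deltas:
    - [[-0.06, -0.98, 0, 0, 0, 0], [-0.06, -0.98, 0, 0, 0, 0], [0, 0, 0.8, 0, 0, 0], [0, 0, 0.7, 0, 0, 0], [0, 0, 0, 0, 0, 0], [0, 0, 0, 0, 0, 0]]

```text
time: 3.1
ee_pos: [448.9, 80.6, 152.4]
tcp_rot: [[-0.917, -0.4, -0.001], [-0.4, 0.917, 0.0], [0.001, 0.001, -1.0]]
wrist_force: [-0.1, -0.5, 0.5]
opening: 50.1
grasp_force: 0.0
```

Run:
```python
from h import *
s=robot.read_state(); print(s["time"],s["ee_pos"].round(1),s["wrist_force"].round(2))
p=s["ee_pos"][:2]-np.array([551,121.5]); a=np.radians(23.5); c,n=np.cos(a),np.sin(a); print("local",p@[c,n],p@[-n,c])
ims=[robot.snapshot(n) for n in("wrist","scene")]
i=proj("scene",[s["ee_pos"]])[0].astype(int); x0=max(0,i[0]-90);y0=max(0,i[1]-90)
c=cv2.resize(ims[1][y0:y0+160,x0:x0+180],(640,569),interpolation=cv2.INTER_CUBIC)
cv2.imwrite("pics/w1.png",ims[0][:,:,::-1]); cv2.imwrite("pics/s1.png",c[:,:,::-1])
```

```text
3.1 [448.9  80.6 152.4] [-0.06 -0.47  0.54]
local -109.97554494262818 3.170656902251366
```

View pics/w1.png

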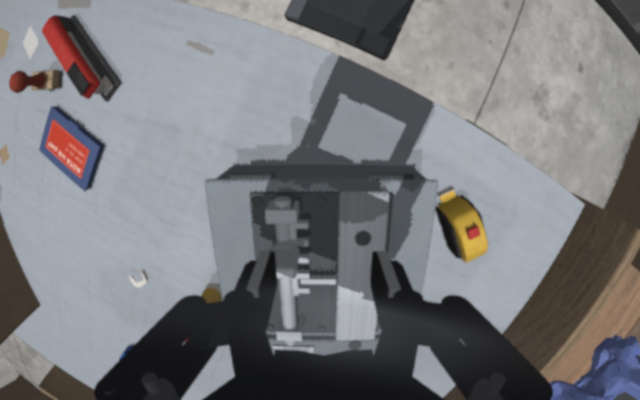

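View pics/s1.png

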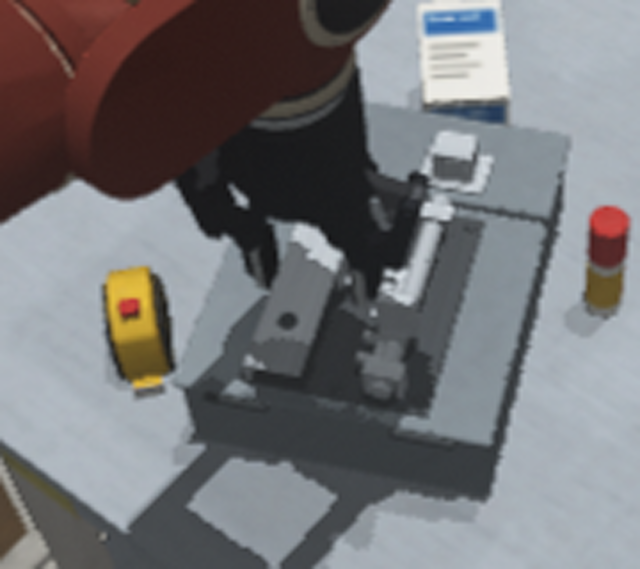

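The wrist view shows finger tips near (262,265) and (383,265). The plate spans columns 337–388 at row 200, and the bolt and paddle are around column 283. I'll check that with the fisheye model.

Run:
```python
from h import *
m=robot.camera_model("wrist"); print(m)
K=np.array([[m['fx'],0,m['cx']],[0,m['fy'],m['cy']],[0,0,1]])
a=np.radians(23.5); c,n=np.cos(a),np.sin(a)
def P(x,y,z): return [551+c*x-n*y,121.5+n*x+c*y,z]
names=["plate nL","plate nR","plate fR","plate fL","paddle","lid nL","lid nR","hole?"]
pts=[P(-130,49,124),P(-130,13,124),P(10,13,124),P(10,49,124),P(-75,-31,137),P(-128,103,80),P(-128,-103,80),P(-100,31,124)]
s=robot.read_state(); R=s["tcp_rot"]; e=s["ee_pos"]
for yy in(25,-25,39.5,-39.5):
    for zz in (0,-5): names.append(f"tip y{yy} z{zz}"); pts.append((e+R@[0,yy,zz]).tolist())
q=cv2.fisheye.projectPoints(np.array(pts,float).reshape(-1,1,3),np.array(m['rvec'],float),np.array(m['tvec'],float),K,np.zeros(4))[0].reshape(-1,2)
for k,v in zip(names,q): print(k,v.round(0))
w=cv2.imread("pics/w1.png")[165:375,200:445]; w=cv2.resize(w,None,fx=2.8,fy=2.8,interpolation=cv2.INTER_CUBIC)
w=np.clip(w*1.6,0,255).astype(np.uint8); cv2.imwrite("pics/w1c.png",w)
```

```text
{'fx': 309.70691628693146, 'fy': 309.70691628693146, 'cx': 323.15388709415737, 'cy': 201.08348513448064, 'rvec': array([-1.60611689, -2.45123107, -0.41055922]), 'tvec': array([ 106.60373979, -448.84621643,  192.63128025])}
plate nL [390. 190.]
plate nR [339. 190.]
plate fR [335. 339.]
plate fL [375. 338.]
paddle [278. 268.]
lid nL [439. 178.]
lid nR [203. 178.]
hole? [363. 229.]
tip y25 z0 [364. 236.]
tip y25 z-5 [365. 239.]
tip y-25 z0 [284. 236.]
tip y-25 z-5 [283. 239.]
tip y39.5 z0 [387. 235.]
tip y39.5 z-5 [388. 239.]
tip y-39.5 z0 [262. 236.]
tip y-39.5 z-5 [260. 239.]
```

View pics/w1c.png

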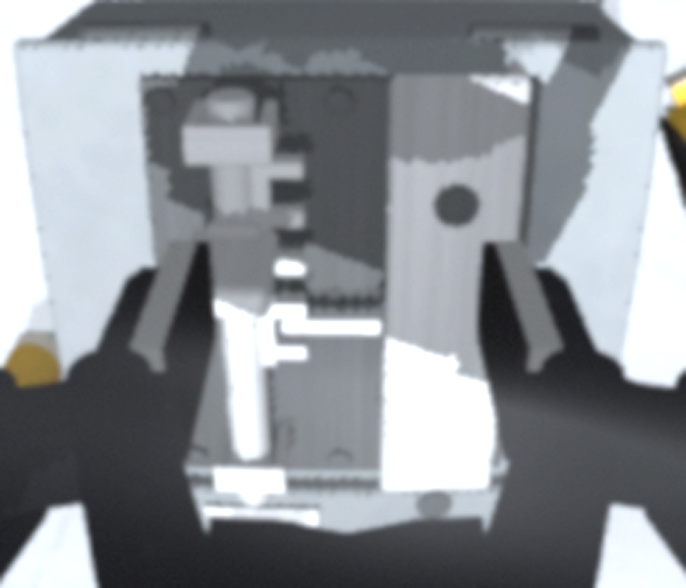

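The zoomed wrist view confirms the locker pose: plate near corners at about (339,192) and (390,192), as predicted. But the visible fingertip ends are at about (274,251) and (372,251), so the real tips aren't quite where I assumed. I'll triangulate them.

Run:
```python
from h import *
m=robot.camera_model("wrist")
K=np.array([[m['fx'],0,m['cx']],[0,m['fy'],m['cy']],[0,0,1]])
Rc=cv2.Rodrigues(np.array(m['rvec'],float))[0]; C=-Rc.T@np.array(m['tvec'],float)
s=robot.read_state(); R=s["tcp_rot"]; e=s["ee_pos"]
print("cam in tool",(R.T@(C-e)).round(1), "axis in tool",(R.T@Rc[2]).round(3))
u=cv2.fisheye.undistortPoints(np.array([[[274,251.4]],[[266,251.4]],[[372.5,251.4]],[[387.5,251.4]]],float),K,np.zeros(4)).reshape(-1,2)
for p in u:
    d=R.T@(Rc.T@np.array([p[0],p[1],1])); o=R.T@(C-e)
    print([ (o+d*(z-o[2])/d[2]).round(1).tolist() for z in (0,-6,-12,-20,-30)])
# scene rays in tool plane
i=proj("scene",[e])[0].astype(int); x0=max(0,i[0]-90);y0=max(0,i[1]-90); print(x0,y0)
for p in((262,288),(375,322),(350,312)):
    q=(x0+p[0]*180/640,y0+p[1]*160/569)
    print(p,[ (R.T@(ray("scene",q,e[2]+h)-e)).round(1).tolist() for h in(0,6,12)])
```

```text
cam in tool [  83.1   -0.6 -174.9] axis in tool [-0.325 -0.     0.946]
[[-11.2, -32.4, 0.0], [-8.0, -31.3, -6.0], [-4.7, -30.2, -12.0], [-0.4, -28.7, -20.0], [5.0, -26.9, -30.0]]
[[-11.3, -37.6, 0.0], [-8.1, -36.4, -6.0], [-4.8, -35.1, -12.0], [-0.5, -33.4, -20.0], [4.9, -31.3, -30.0]]
[[-11.2, 31.1, 0.0], [-8.0, 30.0, -6.0], [-4.8, 28.9, -12.0], [-0.5, 27.5, -20.0], [4.9, 25.6, -30.0]]
[[-11.5, 41.0, 0.0], [-8.2, 39.6, -6.0], [-5.0, 38.2, -12.0], [-0.7, 36.3, -20.0], [4.7, 33.9, -30.0]]
179 141
(262, 288) [[-15.9, 41.7, 0.0], [-11.9, 39.7, -6.0], [-8.0, 37.7, -12.0]]
(375, 322) [[-6.7, -30.8, 0.0], [-2.9, -32.3, -6.0], [0.9, -33.7, -12.0]]
(350, 312) [[-10.4, -14.5, 0.0], [-6.6, -16.1, -6.0], [-2.7, -17.7, -12.0]]
```

>>> jog_arm:
  deltas:
    - [[0.17, -0.1, 0, 0, 0, 0], [0, 0, 0.3, 0, 0, 0], [0, 0, 0.3, 0, 0, 0], [0, 0, 0.15, 0, 0, 0], [0, 0, 0, 0, 0, 0]]

```text
time: 3.7
ee_pos: [444.9, 75.3, 128.6]
tcp_rot: [[-0.917, -0.399, -0.003], [-0.399, 0.917, 0.0], [0.002, 0.001, -1.0]]
wrist_force: [0.8, 0.0, 0.0]
opening: 50.1
grasp_force: 0.0
```

>>> jog_arm:
  deltas:
    - [[0, 0, 0.1, 0, 0, 0], [0, 0, 0.1, 0, 0, 0], [0, 0, 0, 0, 0, 0]]

```text
time: 4.0
ee_pos: [445.7, 75.3, 123.7]
tcp_rot: [[-0.917, -0.399, -0.001], [-0.399, 0.917, 0.0], [0.001, 0.0, -1.0]]
wrist_force: [-0.1, 0.6, -1.0]
opening: 50.1
grasp_force: 0.0
```

>>> jog_arm:
  deltas:
    - [[0, 0, 0.1, 0, 0, 0], [0, 0, 0, 0, 0, 0]]

```text
time: 4.2
ee_pos: [445.7, 75.3, 120.8]
tcp_rot: [[-0.917, -0.399, -0.001], [-0.399, 0.917, -0.0], [0.0, 0.0, -1.0]]
wrist_force: [-0.5, -0.2, -0.5]
opening: 49.9
grasp_force: 0.0
```

>>> jog_arm:
  deltas:
    - [[0, 0, 0.07, 0, 0, 0], [0, 0, 0, 0, 0, 0]]

```text
time: 4.4
ee_pos: [445.8, 75.3, 118.8]
tcp_rot: [[-0.917, -0.399, -0.0], [-0.399, 0.917, -0.0], [0.0, 0.0, -1.0]]
wrist_force: [0.1, -0.4, -0.1]
opening: 49.8
grasp_force: 0.0
```

>>> jog_arm:
  deltas:
    - [[0, 0, 0.07, 0, 0, 0], [0, 0, 0, 0, 0, 0]]

```text
time: 4.6
ee_pos: [445.7, 75.3, 116.6]
tcp_rot: [[-0.917, -0.399, -0.0], [-0.399, 0.917, -0.0], [0.0, 0.0, -1.0]]
wrist_force: [-0.1, 0.2, -1.1]
opening: 50.3
grasp_force: 0.0
```

>>> jog_arm:
  deltas:
    - [[0, 0, 0.07, 0, 0, 0], [0, 0, 0, 0, 0, 0]]

```text
time: 4.8
ee_pos: [445.7, 75.3, 114.5]
tcp_rot: [[-0.917, -0.399, -0.0], [-0.399, 0.917, -0.0], [0.0, 0.0, -1.0]]
wrist_force: [-0.6, 0.0, 0.1]
opening: 50.4
grasp_force: 0.0
```

Run:
```python
from h import *
im=robot.snapshot("wrist"); s=robot.read_state(); print(s["ee_pos"].round(1),s["wrist_force"].round(2),s["torque"].round(2))
w=cv2.resize(im[165:345,215:435],None,fx=3.2,fy=3.2,interpolation=cv2.INTER_CUBIC)
cv2.imwrite("pics/w2.png",np.clip(w[:,:,::-1]*1.5,0,255).astype(np.uint8))
```

```text
[445.8  75.3 114.6] [-1.19  0.21 -0.15] [-0.03 -0.02 -0.03]
```

View pics/w2.png

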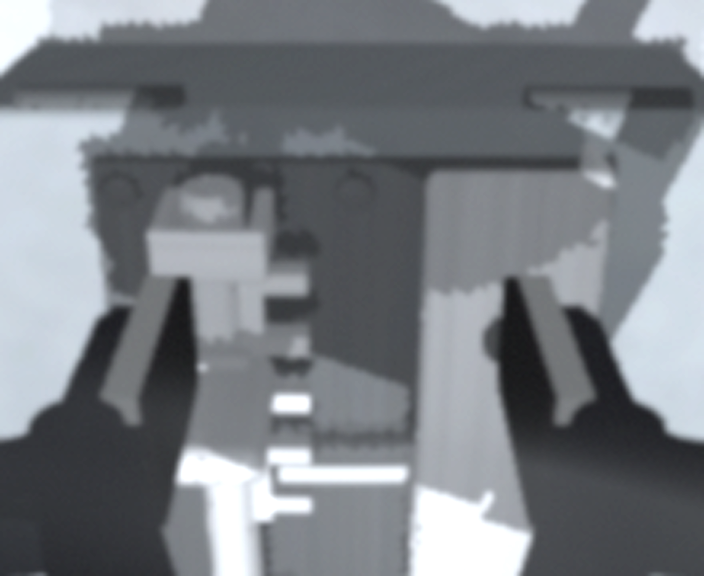

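The wrist view shows the right finger over the plate and the left finger behind the paddle, level with the near guide. There's no contact yet, so at this opening the real tips stand well behind the nominal TCP. I'll keep descending in small steps and watch the force.

>>> jog_arm:
  deltas:
    - [[0, 0, 0.1, 0, 0, 0], [0, 0, 0, 0, 0, 0]]

```text
time: 5.05
ee_pos: [445.6, 75.3, 111.3]
tcp_rot: [[-0.917, -0.399, -0.001], [-0.399, 0.917, -0.0], [0.001, 0.0, -1.0]]
wrist_force: [0.7, 0.6, 0.3]
opening: 50.1
grasp_force: 0.0
```

>>> jog_arm:
  deltas:
    - [[0, 0, 0.1, 0, 0, 0], [0, 0, 0, 0, 0, 0]]

```text
time: 5.25
ee_pos: [445.6, 75.3, 108.3]
tcp_rot: [[-0.917, -0.399, -0.001], [-0.399, 0.917, -0.0], [0.001, 0.0, -1.0]]
wrist_force: [-0.3, 0.6, -0.4]
opening: 50.2
grasp_force: 0.0
```

>>> jog_arm:
  deltas:
    - [[0, 0, 0.07, 0, 0, 0], [0, 0, 0, 0, 0, 0]]

```text
time: 5.45
ee_pos: [445.7, 75.3, 106.4]
tcp_rot: [[-0.917, -0.399, -0.001], [-0.399, 0.917, -0.0], [0.0, 0.0, -1.0]]
wrist_force: [0.0, -0.3, -0.6]
opening: 50.0
grasp_force: 0.0
```

Run:
```python
from h import *
im=robot.snapshot("scene"); s=robot.read_state(); e=s["ee_pos"]; print(e.round(1),s["wrist_force"].round(2))
i=proj("scene",[e])[0]; print(i)
a=np.radians(23.5); c,n=np.cos(a),np.sin(a)
P=lambda x,y,z:[551+c*x-n*y,121.5+n*x+c*y,z]
x0,y0=int(i[0])-50,int(i[1])-60; k=6
w=cv2.resize(im[y0:y0+95,x0:x0+120],None,fx=k,fy=k,interpolation=cv2.INTER_CUBIC)[:,:,::-1]
w=np.clip(w*1.7,0,255).astype(np.uint8).copy()
def line(A,B,col):
    q=(proj("scene",[A,B])-[x0,y0]+.5)*k; cv2.line(w,tuple(map(int,q[0])),tuple(map(int,q[1])),col,1)
for z,col in((124,(0,0,255)),(112,(0,255,255))):   # plate up red / bottomed yellow
    v=[P(-130,49,z),P(-130,13,z),P(10,13,z),P(10,49,z)]
    for A,B in zip(v,v[1:]+v[:1]): line(A,B,col)
v=[P(-115+a_,b_,e[2]) for a_,b_ in((-11,25),(11,25),(11,39.5),(-11,39.5))]
for A,B in zip(v,v[1:]+v[:1]): line(A,B,(0,255,0))
v=[P(-115+a_,-b_,e[2]) for a_,b_ in((-11,25),(11,25),(11,39.5),(-11,39.5))]
for A,B in zip(v,v[1:]+v[:1]): line(A,B,(0,255,0))
cv2.imwrite("pics/s2.png",w)
```

```text
[445.8  75.3 106.5] [1.01 1.16 1.  ]
[271.98198034 246.38822813]
```

View pics/s2.png

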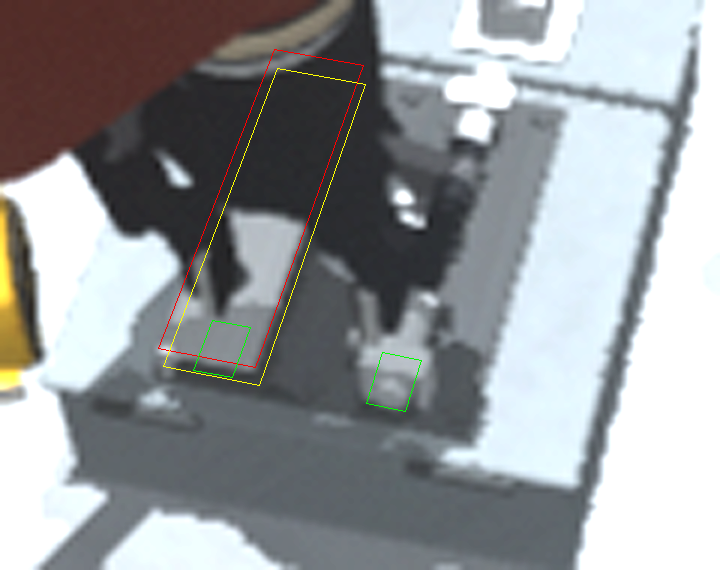

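The plate near edge still matches the "up" outline (red, around crop row 350–365). The plate fingertip ends near crop (220,312), about 35–40 mm above the nominal TCP and over the plate. I'll continue down with force checks.

>>> jog_arm:
  deltas:
    - [[0, 0, 0.1, 0, 0, 0], [0, 0, 0.1, 0, 0, 0], [0, 0, 0, 0, 0, 0]]

```text
time: 5.8
ee_pos: [445.5, 75.3, 100.0]
tcp_rot: [[-0.917, -0.399, -0.001], [-0.399, 0.917, 0.0], [0.001, 0.0, -1.0]]
wrist_force: [-0.6, -0.7, -0.1]
opening: 50.0
grasp_force: 0.0
```

>>> jog_arm:
  deltas:
    - [[0, 0, 0.1, 0, 0, 0], [0, 0, 0, 0, 0, 0]]

```text
time: 6.0
ee_pos: [445.6, 75.3, 97.2]
tcp_rot: [[-0.917, -0.399, -0.001], [-0.399, 0.917, 0.0], [0.001, 0.0, -1.0]]
wrist_force: [0.4, -0.3, -0.2]
opening: 49.9
grasp_force: 0.0
```

>>> jog_arm:
  deltas:
    - [[0, 0, 0.1, 0, 0, 0], [0, 0, 0, 0, 0, 0]]

```text
time: 6.2
ee_pos: [445.6, 75.3, 94.3]
tcp_rot: [[-0.917, -0.399, -0.001], [-0.399, 0.917, 0.0], [0.001, 0.0, -1.0]]
wrist_force: [-0.3, 0.9, 1.0]
opening: 50.0
grasp_force: 0.0
```

>>> jog_arm:
  deltas:
    - [[0, 0, 0.1, 0, 0, 0], [0, 0, 0, 0, 0, 0]]

```text
time: 6.4
ee_pos: [445.6, 75.3, 91.2]
tcp_rot: [[-0.917, -0.399, -0.001], [-0.399, 0.917, -0.0], [0.001, 0.0, -1.0]]
wrist_force: [-1.1, -0.4, -0.3]
opening: 50.0
grasp_force: 0.0
```

>>> jog_arm:
  deltas:
    - [[0, 0, 0.1, 0, 0, 0], [0, 0, 0, 0, 0, 0]]

```text
time: 6.6
ee_pos: [445.6, 75.3, 88.2]
tcp_rot: [[-0.917, -0.399, -0.001], [-0.399, 0.917, 0.0], [0.001, 0.0, -1.0]]
wrist_force: [-0.4, -0.7, 0.2]
opening: 50.0
grasp_force: 0.0
```

>>> jog_arm:
  deltas:
    - [[0, 0, 0.1, 0, 0, 0], [0, 0, 0, 0, 0, 0]]

```text
time: 6.8
ee_pos: [446.2, 75.3, 86.1]
tcp_rot: [[-0.917, -0.399, 0.0], [-0.399, 0.917, 0.0], [-0.0, -0.0, -1.0]]
wrist_force: [-1.2, -1.2, 3.8]
opening: 50.0
grasp_force: 2.1
```

>>> jog_arm:
  deltas:
    - [[0, 0, 0.1, 0, 0, 0], [0, 0, 0, 0, 0, 0]]

```text
time: 7.0
ee_pos: [446.2, 75.3, 83.3]
tcp_rot: [[-0.917, -0.399, 0.001], [-0.399, 0.917, 0.0], [-0.001, -0.0, -1.0]]
wrist_force: [-1.7, -0.4, 5.9]
opening: 49.9
grasp_force: 2.6
```

>>> jog_arm:
  deltas:
    - [[0, 0, 0.1, 0, 0, 0], [0, 0, 0.07, 0, 0, 0], [0, 0, 0, 0, 0, 0]]

```text
time: 7.3
ee_pos: [446.2, 75.3, 78.4]
tcp_rot: [[-0.917, -0.399, 0.0], [-0.399, 0.917, 0.0], [-0.0, -0.0, -1.0]]
wrist_force: [-2.5, -0.1, 6.8]
opening: 50.0
grasp_force: 3.4
```

Run:
```python
from h import *
F=[];T=[]
for _ in range(4):
    robot.snapshot("top"); s=robot.read_state(); F.append(s["wrist_force"]);T.append(s["torque"])
R=s["tcp_rot"]; e=s["ee_pos"]; p=e[:2]-np.array([551,121.5]); a=np.radians(23.5)
print(e.round(1),"F tool",(R.T@np.mean(F,0)).round(2),"M tool",(R.T@np.mean(T,0)).round(3),"local",p@[np.cos(a),np.sin(a)],p@[-np.sin(a),np.cos(a)])
```

```text
[446.2  75.3  78.6] F tool [ 2.87  0.65 -6.47] M tool [-0.313  0.453 -0.067] local -114.50837810483148 -0.5997998953160817
```

>>> jog_arm:
  deltas:
    - [[0, 0, 0.07, 0, 0, 0], [0, 0, 0, 0, 0, 0]]

```text
time: 7.7
ee_pos: [446.2, 75.3, 76.5]
tcp_rot: [[-0.917, -0.399, 0.0], [-0.399, 0.917, -0.0], [-0.0, -0.0, -1.0]]
wrist_force: [-3.8, -0.6, 7.7]
opening: 50.1
grasp_force: 3.7
```

>>> jog_arm:
  deltas:
    - [[-0.2, 0, 0, 0, 0, 0], [-0.2, 0, 0, 0, 0, 0], [-0.2, 0, 0, 0, 0, 0], [0, 0, 0, 0, 0, 0]]

```text
time: 8.1
ee_pos: [462.5, 82.3, 76.3]
tcp_rot: [[-0.917, -0.4, -0.001], [-0.4, 0.917, -0.001], [0.002, -0.0, -1.0]]
wrist_force: [-3.2, -1.6, 7.5]
opening: 50.1
grasp_force: 3.8
```

>>> jog_arm:
  deltas:
    - [[-0.15, 0, 0, 0, 0, 0], [-0.15, 0, 0, 0, 0, 0], [0, 0, 0, 0, 0, 0]]

```text
time: 8.4
ee_pos: [470.5, 85.8, 76.2]
tcp_rot: [[-0.917, -0.4, -0.002], [-0.4, 0.917, -0.001], [0.002, -0.0, -1.0]]
wrist_force: [-4.3, -1.5, 8.2]
opening: 49.7
grasp_force: 3.8
```

>>> jog_arm:
  deltas:
    - [[-0.2, 0, 0, 0, 0, 0], [-0.2, 0, 0, 0, 0, 0], [0, 0, 0, 0, 0, 0]]

```text
time: 8.7
ee_pos: [481.2, 90.5, 76.1]
tcp_rot: [[-0.917, -0.4, -0.002], [-0.4, 0.917, -0.001], [0.003, -0.0, -1.0]]
wrist_force: [-3.9, -2.2, 7.0]
opening: 50.0
grasp_force: 3.8
```

>>> jog_arm:
  deltas:
    - [[-0.2, 0, 0, 0, 0, 0], [-0.2, 0, 0, 0, 0, 0], [0, 0, 0, 0, 0, 0]]

```text
time: 9.0
ee_pos: [492.2, 95.2, 76.1]
tcp_rot: [[-0.917, -0.4, -0.002], [-0.4, 0.917, -0.001], [0.003, -0.0, -1.0]]
wrist_force: [-5.7, -1.5, 6.9]
opening: 50.3
grasp_force: 4.0
```

>>> jog_arm:
  deltas:
    - [[-0.2, 0, 0, 0, 0, 0], [-0.2, 0, 0, 0, 0, 0], [-0.2, 0, 0, 0, 0, 0], [0, 0, 0, 0, 0, 0]]

```text
time: 9.4
ee_pos: [508.7, 102.5, 76.0]
tcp_rot: [[-0.917, -0.4, -0.003], [-0.4, 0.917, -0.001], [0.003, -0.0, -1.0]]
wrist_force: [-4.1, -1.7, 8.1]
opening: 50.1
grasp_force: 4.1
```

>>> jog_arm:
  deltas:
    - [[-0.1, 0, 0, 0, 0, 0], [0, 0, 0, 0, 0, 0]]

```text
time: 9.6
ee_pos: [511.0, 103.5, 76.0]
tcp_rot: [[-0.917, -0.4, -0.003], [-0.4, 0.917, -0.002], [0.004, -0.0, -1.0]]
wrist_force: [-5.0, -2.9, 8.5]
opening: 50.2
grasp_force: 4.2
```

Run:
```python
from h import *
F=[];T=[]
for _ in range(3):
    im=robot.snapshot("wrist"); s=robot.read_state(); F.append(s["wrist_force"]);T.append(s["torque"])
cv2.imwrite("pics/w3.png",im[:,:,::-1])
R=s["tcp_rot"]; e=s["ee_pos"]; p=e[:2]-np.array([551,121.5]); a=np.radians(23.5)
print(s["time"],e.round(1),"F tool",(R.T@np.mean(F,0)).round(2),"M tool",(R.T@np.mean(T,0)).round(3),"local",p@[np.cos(a),np.sin(a)],p@[-np.sin(a),np.cos(a)])
```

```text
9.75 [511.  103.5  76. ] F tool [ 6.19  0.01 -7.41] M tool [-0.177  1.025 -0.143] local -43.87790008288335 -0.5996332417708459
```

>>> jog_arm:
  deltas:
    - [[-0.1, 0, 0, 0, 0, 0], [0, 0, 0, 0, 0, 0]]

```text
time: 9.95
ee_pos: [513.7, 104.6, 76.0]
tcp_rot: [[-0.917, -0.4, -0.003], [-0.4, 0.917, -0.002], [0.004, -0.0, -1.0]]
wrist_force: [-6.1, -3.1, 7.7]
opening: 50.0
grasp_force: 4.3
```

>>> jog_arm:
  deltas:
    - [[-0.1, 0, 0, 0, 0, 0], [0, 0, 0, 0, 0, 0]]

```text
time: 10.15
ee_pos: [515.3, 105.4, 75.9]
tcp_rot: [[-0.917, -0.399, -0.006], [-0.399, 0.917, -0.003], [0.007, 0.0, -1.0]]
wrist_force: [-11.3, -4.5, 10.7]
opening: 50.0
grasp_force: 7.8
```

>>> jog_arm:
  deltas:
    - [[-0.04, 0, 0, 0, 0, 0], [0, 0, 0, 0, 0, 0], [0, 0, 0, 0, 0, 0]]

```text
time: 10.45
ee_pos: [515.3, 105.3, 75.9]
tcp_rot: [[-0.917, -0.399, -0.009], [-0.399, 0.917, -0.004], [0.01, 0.0, -1.0]]
wrist_force: [-15.4, -6.0, 13.6]
opening: 49.7
grasp_force: 9.6
```

>>> jog_arm:
  deltas:
    - [[0.1, 0, 0, 0, 0, 0], [0, 0, 0, 0, 0, 0], [0, 0, -0.2, 0, 0, 0], [0, 0, -0.2, 0, 0, 0], [0, 0, -0.2, 0, 0, 0], [0, 0, -0.3, 0, 0, 0], [0, 0, 0, 0, 0, 0]]

```text
time: 11.15
ee_pos: [516.9, 105.9, 104.0]
tcp_rot: [[-0.917, -0.399, 0.003], [-0.399, 0.917, 0.0], [-0.003, -0.001, -1.0]]
wrist_force: [0.4, -0.0, -0.1]
opening: 50.4
grasp_force: 0.0
```

>>> jog_arm:
  deltas:
    - [[0, 0, -0.8, 0, 0, 0], [0, 0, -1, 0, 0, 0], [0, 0, -1, 0, 0, 0], [0, 0, -1, 0, 0, 0], [0.9, 0.9, 0, 0, 0, 0], [0.9, 0.9, 0, 0, 0, 0], [0.9, 0.9, 0, 0, 0, 0], [0, 0.9, 0, 0, 0, 0]]

```text
time: 11.95
ee_pos: [396.3, 172.4, 216.2]
tcp_rot: [[-0.917, -0.398, 0.0], [-0.398, 0.917, 0.0], [-0.0, -0.0, -1.0]]
wrist_force: [0.1, 0.5, 0.6]
opening: 50.1
grasp_force: 0.0
```

>>> jog_arm:
  deltas:
    - [[0, 0.95, 0, 0, 0, 0], [0, 0.95, 0, 0, 0, 0], [0, 0.95, 0, 0, 0, 0], [0, 0.95, 0, 0, 0, 0], [0, 0.95, 0, 0, 0, 0], [0, 0.95, 0, 0, 0, 0], [0, 0, 0, 0, 0, 0], [0, 0, 0, 0, 0, 0]]

```text
time: 12.75
ee_pos: [330.0, 329.3, 216.2]
tcp_rot: [[-0.916, -0.4, -0.0], [-0.4, 0.916, -0.001], [0.0, -0.0, -1.0]]
wrist_force: [0.8, -0.1, 0.2]
opening: 49.9
grasp_force: 0.0
```

Run:
```python
from h import *
s=robot.read_state(); print(s["time"],s["wrist_force"].round(1))
t=robot.snapshot("top"); sc=robot.snapshot("scene"); cv2.imwrite("pics/top9.png",t[:,:,::-1]); cv2.imwrite("pics/scene9.png",sc[:,:,::-1])
a=np.radians(23.5); c,n=np.cos(a),np.sin(a)
P=lambda x,y,z:[551+c*x-n*y,121.5+n*x+c*y,z]
k=5; out=[]
for nm,im in(("top",t),("scene",sc)):
    q=proj(nm,[P(-40,0,124)])[0].astype(int); x0,y0=q[0]-40,q[1]-60
    w=np.ascontiguousarray(cv2.resize(im[y0:y0+118,x0:x0+79],None,fx=k,fy=k,interpolation=cv2.INTER_CUBIC)[:,:,::-1])
    for z,col in((124,(0,0,255)),(119,(0,255,255))):
        v=(proj(nm,[P(-130,49,z),P(-130,13,z),P(10,13,z),P(10,49,z)])-[x0,y0]+.5)*k
        cv2.polylines(w,[v.astype(np.int32)],True,col,1)
    v=(proj(nm,[P(-28,-44,137),P(-28,-18,137),P(-18,-18,137),P(-18,-44,137)])-[x0,y0]+.5)*k
    cv2.polylines(w,[v.astype(np.int32)],True,(0,255,0),1); out.append(w)
cv2.imwrite("pics/end.png",np.hstack(out))
d0=cv2.imread("pics/top0.png"); 
for nm,pt,r in(("tape",(258,282),24),("glue",(364,181),14),("fuse",(281,147),24)):
    A=d0[pt[1]-r:pt[1]+r,pt[0]-r:pt[0]+r]; B=t[pt[1]-r:pt[1]+r,pt[0]-r:pt[0]+r,::-1]
    print(nm,cv2.phaseCorrelate(A.mean(2).astype(np.float64),B.mean(2).astype(np.float64)))
```

```text
12.75 [ 0.8 -0.1  0.2]
tape ((-0.013267435494803692, 0.005856907284865542), 0.9007559621801313)
glue ((-0.03441092052968209, 0.000815032808445082), 0.9677543846252746)
fuse ((0.007108468760719688, -0.03438451471799908), 1.0238445966680476)
```

View pics/end.png

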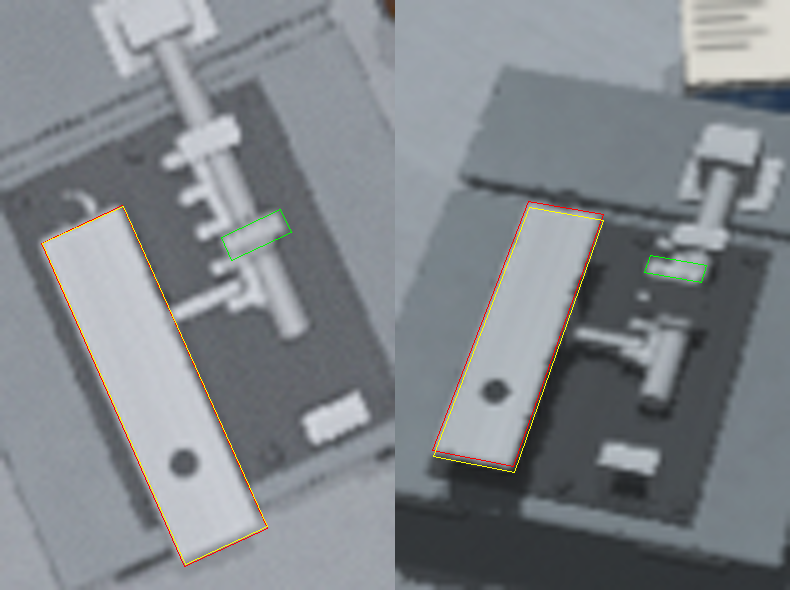

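The final picture shows the bolt end in the keeper mouth and the paddle on the predicted home outline (green). The bystanders haven't moved. I'll check numerically that the catch came up and the locker didn't shift.

Run:
```python
from h import *
for nm in("scene","top"):
    A,B=[cv2.imread(f"pics/{nm}{i}.png").mean(2).astype(np.float64) for i in(0,9)]
    a=np.radians(23.5); c,n=np.cos(a),np.sin(a)
    P=lambda x,y,z:[551+c*x-n*y,121.5+n*x+c*y,z]
    for k,p,r in(("catch hole",P(-98,31,124),7),("plate near corner",P(-130,31,124),9),("locker nR corner",P(-128,-103,80),10),("keeper",P(80,-31,110),8)):
        u,v=proj(nm,[p])[0].astype(int); s=np.s_[v-r:v+r,u-r:u+r]
        w=cv2.createHanningWindow((2*r,2*r),cv2.CV_64F); (dx,dy),q=cv2.phaseCorrelate(A[s].copy(),B[s].copy(),w); print(nm,k,round(dx,2),round(dy,2),round(q,2))
print(proj("scene",[P(-98,31,124),P(-98,31,119)]))
```

```text
scene catch hole 0.47 0.55 1.0
scene plate near corner -0.01 0.13 1.0
scene locker nR corner 0.04 -0.01 0.98
scene keeper 0.05 0.2 0.93
top catch hole 0.52 0.4 1.01
top plate near corner 0.19 0.09 0.99
top locker nR corner 0.13 0.06 0.91
top keeper -0.16 0.1 0.98
[[259.58176483 232.89551469]
 [259.83096863 234.18494698]]
```

```bash
python3 -c "
from bench import robot
print(robot.close_job())"
```

```text
the job is handed in; nothing more can be done
None
```

The locker is locked: the bolt is fully home in the keeper, the catch is back up over it, and neither the locker nor the things round it moved by more than a fraction of a pixel in the camera checks; I handed the job in just after 12.8 s.

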